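Jog a slate home with the feeder's stick

ROBOT

A 6-joint arm with a two-finger parallel gripper is mounted at the origin on a cart in front of the work surface, level with it; the furniture and walls round the work are solid. World frame = base frame: x ahead of the robot, y to its left, z up, the work surface at z = 0. Lengths are in m, angles in rad, forces in N, time in s.
With the tool pointing down it reaches from about 0.3 to 0.875 m from the base axis. Payload 6.4 kg.
Tool frame: the origin (TCP) lies between the finger pads; the fingertips stand ctrl.tip_extent ahead of it and the grasp point (between the pads) is the TCP (ctrl.tip_extent is the distance from the TCP to the fingertips, in m); z points along the fingers, y is the line along which they close (so a half turn about z gives the same grasp; the last joint's range is limited). The gripper opens to 85 mm and grips with 20 to 120 N. Pads are 22 mm wide; open, the fingers measure 114 mm over their backs; the gripper's body (76 mm by 85 mm) begins 54 mm behind the grasp point. The pads swing forward as they close: fully open they stand 13 mm farther back than shut.
Start: joints at [0.929, 0.181, 1.607, -0, 1.354, -0.206], TCP at [0.243, 0.521, 0.25] pointing down, gripper open.
Joint ranges: [-2.99, 2.99], [-0.89, 2.07], [0.3, 2.58], [-1.14, 4.28], [0, 2.63], [-3.12, 3.12]. Speed limits (rad/s): [2.57, 2.57, 3.01, 3.14, 3.14, 3.14].

INTERFACE

Orientations are given as a unit quaternion [w, x, y, z].
In Python, from bench import ctrl gives the robot as it stands.
- The arm moves only by the tool send_rows, never from a script. Its arguments are lists of equal length, an entry for each row: "dr": the turn, a rotation vector about the tool's x, y, z in units of 6 degrees (1.0 is 6 degrees), a list of three; "xyz": the shift along the tool's x, y, z in cm, a list of three; "jaw": the opening in per cent of the stroke, from 0 (shut) to 100 (fully open). In form: {"dr": [[wx, wy, wz], ...], "xyz": [[dx, dy, dz], ...], "jaw": [jaw, ...]}. A call has exactly 8 rows; each row is the pose to reach, as a shift and turn from the pose commanded when the call began, along the tool's axes at that moment; what a row does not reach only later rows make up. A row lasts 1/8 s, in which the tool goes at most 62.5 mm and 10.7 degrees, less where a joint would pass 70% of its speed; a pose out of reach is approached as far as the arm can. A call with a gripper value outside its range is refused whole. The fingers move at their own pace and stop on an object; the grip force is fixed at half the most. Time passes only in rows, so rows that repeat a pose let the fingers close, or fill a call up. It gives the time, the measured TCP pose, the force, the opening and the grip force at its end, in the units of the state.
- ctrl.get_obs(): the state, without advancing time (a new reading comes with each control period).
- ctrl.camera(name): name is "side" or "top"; returns the picture (420x560x3 uint8, red, green, blue); there is no depth.
- ctrl.calibration(name): a dict with "camera_matrix" (3x3 intrinsics, pixels), "world_from_camera" (4x4, takes a point from camera to world coordinates). Camera axes: x right, y up, looking along -z (the intrinsics and any distortion apply to the point x, -y, -z); pixel columns grow to the right and rows downward; lengths in m; the calibration is good to about 2 mm. A picture is of the moment at which its call begins. calibration takes no time and is no camera call.
- ctrl.hand_in(): hands the job in; it is judged then, once.
The state is a dict: "time_s": time; "q": joint angles; "dq": joint speeds; "joint_efforts": joint torques, N m; "eef_pos": TCP position; "eef_rot": TCP orientation; "wrist_force": force on the tool from outside, world axes, zero at the start; "torque": the same for the moment, N m; "opening": opening from 0.0 (shut) to 1.0 (fully open); "grasp_force": force on a finger pad.
Only numpy, scipy, OpenCV 4.12 (cv2) and the standard library are available. Lean on these libraries where they do the work, as an engineer would, in place of code of your own. Each camera call takes 0.05 s, during which the arm holds its last target. There are 200 camera calls.

TASK

The slate feeder on the bench has a spring-centred jog stick; its pusher follows the stick to the left or right and two slates lie on the bed, one on each side of the pusher. Tilt the stick all the way towards the side where the long oblong slate lies, so that the pusher drives this slate out to its end stop, hold the stick over for two seconds, then let it go so that it springs back to the middle. Do not tilt it towards the small slate, which must stay where it lies, and do not touch either slate with the robot.

Things in the scene. Friction and masses are not known exactly. Their poses are not given: they have to be found in the camera images.
- feeder: Fixed feeder. Front: grey console 110 x 120 mm, 55 high, stick in its middle. Behind: plywood bed 152 x 312 mm, top at z 30 mm, rails to 42, end stops to 48 with inner faces at y = +-144 mm. Steel pusher blade, 12 mm thick, top at 62, across the bed at y = 0. Origin: on the bench under the stick's pivot; x points to the bed's centre, 165 mm away, y left along the bed, z up.
- stick (a joint): Angle of the jog stick, rad: 0 upright, positive when its top leans to the feeder's +y; stops at +-0.45. It tilts only in this plane, about a pivot 50 mm above the bench. Spring 1 N m/rad (4.5 to 7 N at the handle hold it fully over). The pusher goes the same way, 16 mm per 0.1 rad, with no noticeable lag. Let go, both return to the middle in well under a second.
- stick_grip (a point): Middle of the stick's black handle, a round upright grip 28 mm in diameter, from 24 mm below to 20 mm above this point. It lies on the stick's axis 100 mm from the pivot: 150 mm above the bench when upright, 44 mm to the side and 10 mm lower at full tilt.
- slate_long: Long oblong dark slate, 63 x 112 x 8 mm, flat on the bed on one side of the pusher, long side across the bed (along the feeder's x, within 6 degrees). Origin: centre of its underside; its y axis is the long direction. Its centre starts 60 to 72 mm from the bed's middle line and is at 112 mm when it touches the end stop.
- slate_small: Small pointed irregular dark slate, 45 x 60 x 8 mm, flat on the bed on the other side of the pusher, its centre 60 to 72 mm from the bed's middle line. Origin: centre of its underside. It stays where it is.

How it is judged:
By the outcome, as a careful person would: the job done as asked, in the order asked, and still so for the second after the job is handed in, with the robot touching nothing.
It also fails if it takes over 38 s, if anything falls off the work surface, if the arm or the gripper's body presses on something with over 40 N, if the wrist force passes 120 N, or if a joint passes its speed limit or range.

## Working session

There is one attempt and no reset: what is moved stays moved. The work goes in short steps, Python scripts to look and compute and a tool call to move; the robot and the scene stay as the last step left them, time stands still between calls to the robot, and variables do not carry over. Pictures are saved under pics/ and viewed, at most 10 in all, crops included, and the job is handed in when it is done.

Besides the shell and the picture viewer there is one more tool, called as name(argument=value, ...) on one line, values as JSON. send_rows: Moves the arm, as the interface text tells. Its arguments: {"type":"object","properties":{"dr":{"type":"array","items":{"type":"array","items":{"type":"number"}}},"xyz":{"type":"array","items":{"type":"array","items":{"type":"number"}}},"jaw":{"type":"array","items":{"type":"number"}}},"required":["dr","xyz","jaw"]}

```bash
mkdir -p pics; python3 - <<'E'
from bench import ctrl
import cv2
for n in("top","side"):
    cv2.imwrite(f"pics/{n}0.png",ctrl.camera(n)[:,:,::-1])
    c=ctrl.calibration(n);print(c)
o=ctrl.get_obs();print(o["time_s"],o["eef_pos"],o["eef_rot"],ctrl.tip_extent)
E
```

```text
{'camera_matrix': array([[421.61023909,   0.        , 272.95866296],
       [  0.        , 421.61023909, 213.27255322],
       [  0.        ,   0.        ,   1.        ]]), 'world_from_camera': array([[-0.02804536,  0.98772083, -0.1536913 ,  0.46328048],
       [-0.99941992, -0.03067846, -0.01478723,  0.0265684 ],
       [-0.01932067,  0.15318743,  0.98800826,  0.9592333 ],
       [ 0.        ,  0.        ,  0.        ,  1.        ]])}
{'camera_matrix': array([[545.37911888,   0.        , 276.39575171],
       [  0.        , 545.37911888, 220.75601779],
       [  0.        ,   0.        ,   1.        ]]), 'world_from_camera': array([[-0.99735005,  0.01365524, -0.07145922,  0.5455551 ],
       [-0.07160752, -0.35780648,  0.93104612,  0.81821425],
       [-0.01285491,  0.93369591,  0.35783613,  0.42785439],
       [ 0.        ,  0.        ,  0.        ,  1.        ]])}
0.1 [0.24240601 0.52089045 0.24946118] [-3.38411446e-04  2.16160790e-01  9.76357446e-01 -7.32145072e-04] 0.019
```

View pics/top0.png

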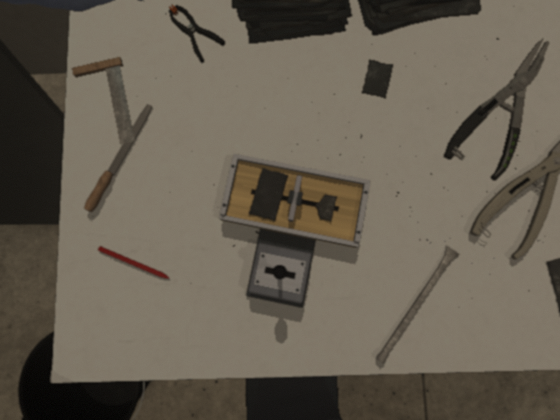

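View pics/side0.png

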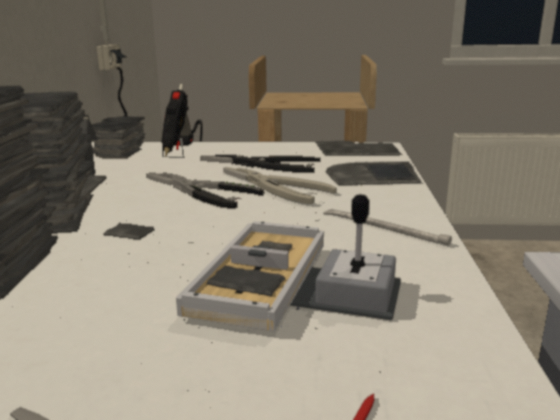

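The top view shows the long slate left of the blade at (268,195), which is +y, and the small one at (327,207). The handle is at about (280,271) in the top view and (360,209) in the side view. Bed corners are at about (236,157), (369,182), (358,243) and (222,215).

```bash
cat > h.py <<'E'
import numpy as np
from bench import ctrl
def ray(n,p):
    c=ctrl.calibration(n);K=c["camera_matrix"];T=c["world_from_camera"]
    d=np.linalg.inv(K)@[p[0],p[1],1];return T[:3,3],T[:3,:3]@(d*[1,-1,-1])
def plane(n,p,z):
    o,d=ray(n,p);return o+d*(z-o[2])/d[2]
def tri(a,b):
    o1,d1=ray("top",a);o2,d2=ray("side",b)
    s=np.linalg.lstsq(np.c_[d1,-d2],o2-o1,rcond=None)[0]
    A,B=o1+d1*s[0],o2+d2*s[1];return (A+B)/2,np.linalg.norm(A-B)
E
python3 - <<'E'
from h import *
import cv2
t=ctrl.camera("top");s=ctrl.camera("side")
def blob(im,x0,x1,y0,y1,th):
    m=(im[y0:y1,x0:x1].max(2)<th).astype(np.uint8)
    n,l,st,c=cv2.connectedComponentsWithStats(m)
    i=1+st[1:,4].argmax();print(st[i]);return c[i]+[x0,y0]
a=blob(t,262,300,258,288,45);b=blob(s,345,375,190,226,40)
print(a,b,tri(a,b))
# plywood mask
h=cv2.cvtColor(t,cv2.COLOR_RGB2HSV);m=cv2.inRange(h,(8,90,60),(28,255,255));m[:150]=0;m[250:]=0;m[:,:215]=0;m[:,380:]=0
r=cv2.minAreaRect(cv2.findNonZero(m));bx=cv2.boxPoints(r);P=np.array([plane("top",p,.03) for p in bx]);print(bx,P.round(4),P.mean(0))
for i in range(4):
    d=P[i]-P[i-1];print(np.linalg.norm(d),np.degrees(np.arctan2(d[1],d[0])))
P=np.array([plane("top",p,.042) for p in [(236,157),(369,182),(358,243),(222,215)]]);print(P,P.mean(0))
v=cv2.resize(t[140:310,200:390],None,fx=3,fy=3,interpolation=2);w=cv2.resize(s[180:320,180:420],None,fx=3,fy=3)
cv2.imwrite("pics/c.png",v[:,:,::-1])
E
```

```text
[  3   8  30  13 221]
[  8   6  15  27 351]
[279.51131222 272.00904977] [359.82336182 208.71794872] (array([0.47715984, 0.02929477, 0.14608343]), np.float64(0.0025582311673820234))
[[225.61566 214.90492]
 [236.93964 158.7773 ]
 [364.2066  184.45396]
 [352.88263 240.58159]] [[ 0.6074  0.1463  0.03  ]
 [ 0.7361  0.1191  0.03  ]
 [ 0.6669 -0.1662  0.03  ]
 [ 0.5416 -0.1336  0.03  ]] [ 0.63799928 -0.00860283  0.03      ]
0.28760700846870313 76.76549723939227
0.13151269725627784 -11.967753306006973
0.29348139839637105 -103.63092756813856
0.12948383601977495 165.4556042002827
[[ 0.73676091  0.11992092  0.042     ]
 [ 0.6694994  -0.17458937  0.042     ]
 [ 0.53498911 -0.14233125  0.042     ]
 [ 0.60559811  0.15277467  0.042     ]] [ 0.63671188 -0.01105626  0.042     ]
```

View pics/c.png

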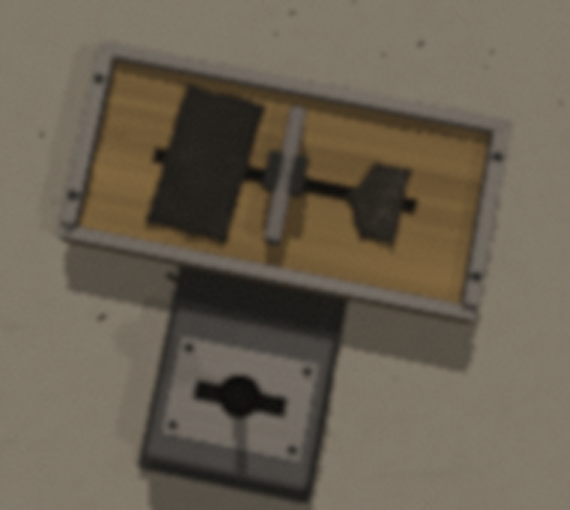

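Long slate is on +y. The handle is at about (0.477, 0.029), and the feeder yaw is about -13°. I'll go to the -y side of the stick with the jaw shut and the tool y axis along feeder y.

send_rows(dr=[[0, 0, -0.5], [0, 0, -1], [0, 0, -1.5], [0, 0, -2], [0, 0, -2], [0, 0, -2], [0, 0, -2], [0, 0, -2]], xyz=[[-4, -3.8, 0], [-8, -7.5, 0], [-12, -11.3, 0], [-16, -15, 0], [-20, -18.8, 0], [-24, -22.5, 0], [-28, -26.3, 0], [-32, -30, 0]], jaw=[0, 0, 0, 0, 0, 0, 0, 0])

```text
time_s: 1.2
eef_pos: [0.4065, 0.1126, 0.2505]
eef_rot: [0.0, 0.113, 0.994, 0.0]
wrist_force: [0.9, -0.0, 0.5]
opening: 0.001
grasp_force: 0.0
```

```bash
cat >> h.py <<'E'
from scipy.spatial.transform import Rotation as Ro
def go(fy,z):
    "shift in tool axes (cm) to feeder y fy, height z"
    o=ctrl.get_obs();R=Ro.from_quat(np.roll(o["eef_rot"],-1)).as_matrix()
    a=np.radians(77);u=np.array([np.cos(a),np.sin(a),0]);h=np.array([.477,.029,0])
    tgt=h+fy*u+[0,0,z]
    print("t",o["time_s"],"pos",o["eef_pos"].round(4),"fy",((o["eef_pos"]-h)@u).round(4),"F.u",(o["wrist_force"]@u).round(2),o["wrist_force"].round(1),"yaw y",np.degrees(np.arctan2(R[1,1],R[0,1])).round(1),"shift cm",(R.T@(tgt-o["eef_pos"])*100).round(2))
E
python3 -c "
from h import *
go(-.06,.25)"
```

```text
t 1.2 pos [0.4065 0.1126 0.2505] fy 0.0656 F.u 0.19 [ 0.9 -0.   0.5] yaw y 77.0 shift cm [ -8.74 -12.56   0.05]
```

send_rows(dr=[[0, 0, 0], [0, 0, 0], [0, 0, 0], [0, 0, 0], [0, 0, 0], [0, 0, 0], [0, 0, 0], [0, 0, 0]], xyz=[[-3, -4.2, 0], [-6, -8.4, 0], [-8.7, -12.6, 0], [-8.7, -12.6, 0], [-8.7, -12.6, 3], [-8.7, -12.6, 6], [-8.7, -12.6, 9.8], [-8.7, -12.6, 9.8]], jaw=[0, 0, 0, 0, 0, 0, 0, 0])

```text
time_s: 2.2
eef_pos: [0.46, -0.0263, 0.1498]
eef_rot: [-0.003, 0.112, 0.994, 0.001]
wrist_force: [-0.3, 0.7, 1.1]
opening: 0.003
grasp_force: 0.0
```

```bash
python3 - <<'E'
from h import *
import cv2
go(0,.152)
s=ctrl.camera("side")[130:340,150:450];t=ctrl.camera("top")[140:310,200:390]
v=np.hstack([cv2.resize(s,(400,280)),cv2.resize(t,(313,280))]);cv2.imwrite("pics/d.png",v[:,:,::-1])
E
```

```text
t 2.2 pos [ 0.46   -0.0263  0.1498] fy -0.0577 F.u 0.62 [-0.3  0.7  1.1] yaw y 77.1 shift cm [-0.42  5.77 -0.22]
```

View pics/d.png

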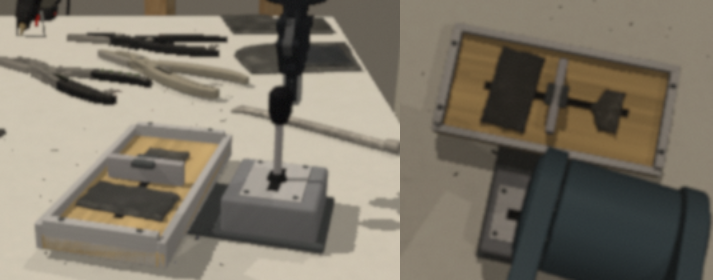

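The side view shows the shut fingers behind the handle on its -y side, in line with it and not touching. Pushing now.

send_rows(dr=[[0, 0, 0], [0, 0, 0], [0, 0, 0], [0, 0, 0], [0, 0, 0], [0, 0, 0], [0, 0, 0], [0, 0, 0]], xyz=[[-0.4, 0.8, 0], [-0.4, 1.6, 0], [-0.4, 2.4, 0], [-0.4, 3.2, 0], [-0.4, 4, 0], [-0.4, 4.8, 0], [-0.4, 5.6, 0], [-0.4, 6, 0]], jaw=[0, 0, 0, 0, 0, 0, 0, 0])

```text
time_s: 3.3
eef_pos: [0.4801, 0.0294, 0.152]
eef_rot: [-0.0, 0.113, 0.994, -0.001]
wrist_force: [0.3, -5.5, -2.0]
opening: 0.002
grasp_force: 2.5
```

```bash
python3 - <<'E'
from h import *
import cv2
go(0.018,.152)
s=ctrl.camera("side")[130:340,150:450];t=ctrl.camera("top")[140:310,200:390]
v=np.hstack([cv2.resize(s,(400,280)),cv2.resize(t,(313,280))]);cv2.imwrite("pics/e.png",v[:,:,::-1])
E
```

```text
t 3.3 pos [0.4801 0.0294 0.152 ] fy 0.0011 F.u -5.25 [ 0.3 -5.5 -2. ] yaw y 77.0 shift cm [ 0.29  1.69 -0.  ]
```

View pics/e.png

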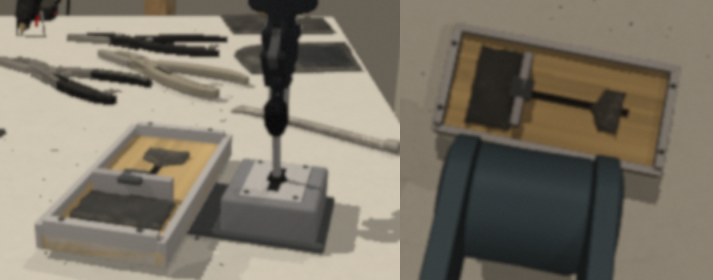

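Pusher and long slate have moved about 45 mm towards +y, with 5 N at the handle. Continuing to the stop.

send_rows(dr=[[0, 0, 0], [0, 0, 0], [0, 0, 0], [0, 0, 0], [0, 0, 0], [0, 0, 0], [0, 0, 0], [0, 0, 0]], xyz=[[0, 0.3, 0], [0, 0.6, 0], [0, 0.8, 0], [0, 1, 0], [0, 1.2, 0], [0, 1.3, 0], [0, 1.4, 0], [0, 1.4, 0]], jaw=[0, 0, 0, 0, 0, 0, 0, 0])

```text
time_s: 4.4
eef_pos: [0.4824, 0.0425, 0.1517]
eef_rot: [-0.001, 0.113, 0.994, -0.001]
wrist_force: [-1.8, -6.0, -2.3]
opening: 0.002
grasp_force: 2.5
```

```bash
python3 - <<'E'
from h import *
import cv2
go(0.018,.152)
s=ctrl.camera("side")[130:340,150:450];t=ctrl.camera("top")[140:310,200:390]
v=np.hstack([cv2.resize(s,(400,280)),cv2.resize(t,(313,280))]);cv2.imwrite("pics/f.png",v[:,:,::-1])
E
```

```text
t 4.4 pos [0.4824 0.0425 0.1517] fy 0.0144 F.u -6.28 [-1.8 -6.  -2.3] yaw y 77.0 shift cm [ 0.23  0.36 -0.03]
```

View pics/f.png

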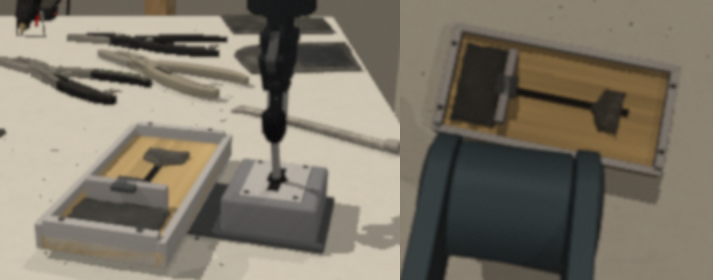

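Close but not at the stop: the slate is still a few mm short and the force has only reached 6 N. Pushing further until the force rises.

send_rows(dr=[[0, 0, 0], [0, 0, 0], [0, 0, 0], [0, 0, 0], [0, 0, 0], [0, 0, 0], [0, 0, 0], [0, 0, 0]], xyz=[[0, 0.1, 0], [0, 0.2, 0], [0, 0.3, 0], [0, 0.4, 0], [0, 0.5, 0], [0, 0.5, 0], [0, 0.5, 0], [0, 0.5, 0]], jaw=[0, 0, 0, 0, 0, 0, 0, 0])

```text
time_s: 5.5
eef_pos: [0.4831, 0.0456, 0.1516]
eef_rot: [-0.001, 0.113, 0.994, -0.002]
wrist_force: [-3.8, -15.2, -0.1]
opening: -0.003
grasp_force: 6.6
```

```bash
python3 - <<'E'
from h import *
import cv2
go(0.018,.152)
s=ctrl.camera("side")[200:305,170:320];t=ctrl.camera("top")[145:255,210:330]
v=np.hstack([cv2.resize(s,(400,280)),cv2.resize(t,(313,280))]);cv2.imwrite("pics/g.png",v[:,:,::-1])
E
```

```text
t 5.5 pos [0.4831 0.0456 0.1516] fy 0.0175 F.u -15.65 [ -3.8 -15.2  -0.1] yaw y 77.0 shift cm [ 0.23  0.05 -0.04]
```

View pics/g.png

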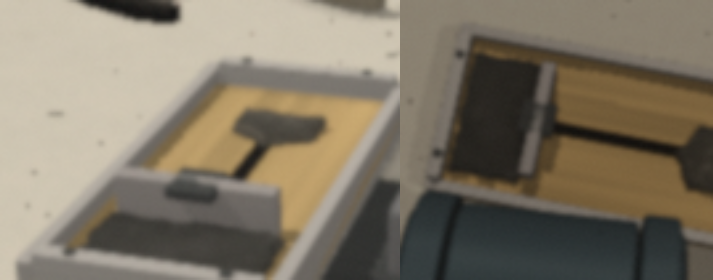

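The force jumped to 15.6 N with little travel, so the stick is at its stop, and the slate lies against the end stop. Holding.

send_rows(dr=[[0, 0, 0], [0, 0, 0], [0, 0, 0], [0, 0, 0], [0, 0, 0], [0, 0, 0], [0, 0, 0], [0, 0, 0]], xyz=[[0, 0.1, 0], [0, 0.1, 0], [0, 0.1, 0], [0, 0.1, 0], [0, 0.1, 0], [0, 0.1, 0], [0, 0.1, 0], [0, 0.1, 0]], jaw=[0, 0, 0, 0, 0, 0, 0, 0])

```text
time_s: 6.6
eef_pos: [0.4832, 0.0458, 0.1516]
eef_rot: [-0.002, 0.113, 0.994, -0.003]
wrist_force: [-5.2, -18.8, -1.7]
opening: 0.002
grasp_force: 8.4
```

send_rows(dr=[[0, 0, 0], [0, 0, 0], [0, 0, 0], [0, 0, 0], [0, 0, 0], [0, 0, 0], [0, 0, 0], [0, 0, 0]], xyz=[[0, 0, 0], [0, 0, 0], [0, 0, 0], [0, 0, 0], [0, 0, 0], [0, 0, 0], [0, 0, 0], [0, 0, 0]], jaw=[0, 0, 0, 0, 0, 0, 0, 0])

```text
time_s: 7.6
eef_pos: [0.4832, 0.0457, 0.1516]
eef_rot: [-0.002, 0.113, 0.994, -0.003]
wrist_force: [-4.0, -18.3, -1.2]
opening: 0.002
grasp_force: 8.4
```

send_rows(dr=[[0, 0, 0], [0, 0, 0], [0, 0, 0], [0, 0, 0], [0, 0, 0], [0, 0, 0], [0, 0, 0], [0, 0, 0]], xyz=[[0, 0, 0], [0, 0, 0], [0, 0, 0], [0, 0, 0], [0, -1.5, 0], [0, -3.5, 0], [0, -5.5, 0], [0, -7.5, 0]], jaw=[0, 0, 0, 0, 0, 0, 0, 0])

```text
time_s: 8.6
eef_pos: [0.4675, -0.0242, 0.1523]
eef_rot: [0.0, 0.113, 0.994, 0.001]
wrist_force: [0.3, -0.5, 0.2]
opening: 0.001
grasp_force: 0.0
```

send_rows(dr=[[0, 0, 0], [0, 0, 0], [0, 0, 0], [0, 0, 0], [0, 0, 0], [0, 0, 0], [0, 0, 0], [0, 0, 0]], xyz=[[0, -1.5, 0], [0, -1.5, -3], [0, -1.5, -6], [0, -1.5, -9], [0, -5, -10], [0, -9, -10], [0, -13, -10], [0, -13, -10]], jaw=[0, 0, 0, 0, 0, 0, 0, 0])

```text
time_s: 9.6
eef_pos: [0.4381, -0.1526, 0.2523]
eef_rot: [0.0, 0.115, 0.993, 0.0]
wrist_force: [0.6, -0.3, 0.4]
opening: -0.001
grasp_force: 0.0
```

```bash
python3 - <<'E'
from h import *
import cv2
go(-.06,.25)
s=ctrl.camera("side")[130:340,150:450];t=ctrl.camera("top")[140:310,200:390]
v=np.hstack([cv2.resize(s,(400,280)),cv2.resize(t,(390,350))[:280]]);cv2.imwrite("pics/i.png",v[:,:,::-1])
E
```

```text
t 9.6 pos [ 0.4381 -0.1526  0.2523] fy -0.1857 F.u -0.16 [ 0.6 -0.3  0.4] yaw y 76.8 shift cm [ 0.34 12.57  0.24]
```

View pics/i.png

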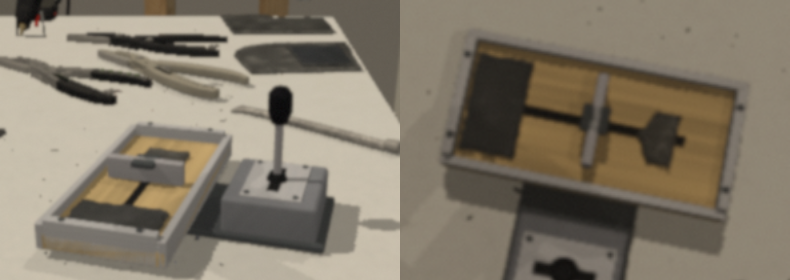

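The stick is upright, the pusher is back in the middle, the long slate is at its end stop and the small slate has not moved.

```bash
python3 -c "
from bench import ctrl
print(ctrl.hand_in())"
```

```text
the job is handed in; nothing more can be done
None
```

The job is handed in: the stick was held fully over towards the long slate for about 2.5 s, that slate lies at its end stop, the stick sprang back to the middle, and the small slate stayed where it was.

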